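# Nest the last channel bracket

## Task

The cut aluminium channels for our wall bike hangers are put away in the shallow tray nested: three lie open side up, side by side, and the others go over the joints turned over, so that the legs interlock. One is still lying open side up on the bench: turn it over and nest it over the free joint beside the one that is already there, its legs fully down inside the two channels below and its ends in line with theirs. The other channels stay nested as they are in the tray, and leave the rest of the things on the bench where they are.

Things in the scene. Friction and masses are not known exactly. Their poses are not given: they have to be found in the camera images.
- bracket: loose aluminium channel to be nested, open side up on the bench. All five channels are alike: U section 40 mm wide (y), 36 mm tall (z), 50 mm long (x), walls 6 mm, 28 mm between the legs. Origin at the centre of the 50 x 40 x 36 outline; x along the length, y from leg to leg, z from the web towards the open side (down when turned over). About 90 g; stands safely on the outside of a leg
- tray: shallow fixed dark steel tray, 136 mm (x) by 130 mm (y) outside, 3 mm floor and 3 mm walls, rim 16 mm high. Origin at the centre of its underside on the bench. The nested channels lie along its x axis with about 40 mm of tray free beyond each end, side by side across its y axis
- chan_a: channel open side up on the tray floor at the tray's -y side, under chan_top; axes as the tray's
- chan_b: channel open side up in the middle of the tray, axes as the tray's; it carries one leg of chan_top and takes one leg of bracket. A turned-over channel fully home has its leg tips on the webs of the two channels below, its origin 6 mm above theirs (27 mm above the bench)
- chan_c: channel open side up on the tray's +y side; its -y leg stands against the +y leg of chan_b, and this is the free joint that bracket goes over
- chan_top: channel already nested open side down over the joint of chan_a and chan_b, its z axis pointing down; it can slide a few mm across. Its +y leg (tray's +y) stands inside chan_b and shares that space with the -y leg of bracket
- bearing_cup: bystander: steel ring 44 mm across, 12 mm high, lying flat between the tray and the loose bracket
- angle: bystander: small aluminium L angle, 50 x 40 mm, 27 mm high, on the bench nearer the robot; not one of the channels
- screwdriver: bystander: screwdriver about 190 mm long lying behind the bearing cup, across the bench
- grease_tub: bystander: round tub 68 mm across, 60 mm high, far left
- hub_shell: bystander: black wheel hub shell standing on end, 56 mm across, 70 mm high, far right
- tyre_lever: bystander: black plastic lever 115 mm long lying flat, far right
- chainring: bystander: black toothed chainring 150 mm across lying flat, near right
Things that resemble listed ones, but are neither listed nor needed, are in the scene too. Leave any orange or red look-alike of the chan_b alone. What is shaped like the bracket but turquoise is not meant.

How it is judged:
By the outcome, as a careful person would: the job done as asked, in the order asked, and still so for the second after the job is handed in, with the robot touching nothing.
It also fails if it takes over 61 s, if anything falls off the work surface, if the arm or the gripper's body presses on something with over 40 N, if the wrist force passes 120 N, or if a joint passes its speed limit or range.

## Robot

A 6-joint arm with a two-finger parallel gripper is mounted at the origin on the work surface. World frame = base frame: x ahead of the robot, y to its left, z up, the work surface at z = 0. Lengths are in m, angles in rad, forces in N, time in s.
With the tool pointing down it reaches from about 0.25 to 0.725 m from the base axis. Payload 4 kg.
Tool frame: the origin (TCP) lies between the finger pads; the fingertips stand 25 mm ahead of it and the grasp point (between the pads) lies 6 mm ahead of it; z points along the fingers, y is the line along which they close (so a half turn about z gives the same grasp; the last joint's range is limited). The gripper opens to 85 mm and grips with 20 to 120 N. Pads are 22 mm wide; open, the fingers measure 114 mm over their backs; the gripper's body (76 mm by 85 mm) begins 54 mm behind the grasp point. The pads swing forward as they close: fully open they stand 13 mm farther back than shut.
Start: joints at [1.126, 0.241, 0.005, 1.335, 0, 1.571], TCP at [0.215, 0.451, 0.256] pointing down, gripper open.
Joint ranges: [-2.72, 2.72], [-1.05, 1.87], [-1.09, 1.28], [-1.99, 2.15], [-1.42, 1.44], [-3.14, 3.14]. Speed limits (rad/s): [2.79, 2.79, 3.14, 3.14, 3.14, 3.14].

## Interface

Orientations are given as a unit quaternion [x, y, z, w].
In Python, from workcell import bot gives the robot as it stands. The module is installed in compiled form; this text tells all that it offers.
- The arm moves only by the shell command python3 -m pendant 'ROWS'. ROWS is JSON, one flat list of numbers, 7 for each row, row after row: the shift along the tool's x, y, z normalised to -1 to 1, where 1 is 0.5 m, then the turn, a rotation vector about the tool's x, y, z normalised to -1 to 1, where 1 is 180 degrees, then the opening, from 0 (shut) to 1 (fully open). In form: [tx, ty, tz, ax, ay, az, fingers, tx, ty, tz, ax, ay, az, fingers, ...]. A call has exactly 10 rows; each row is the pose to reach, as a shift and turn from the pose commanded when the call began, along the tool's axes at that moment, turning the shorter way round; what a row does not reach only later rows make up. A row lasts 1/12 s, in which the tool goes at most 41.7 mm and 7.16 degrees, less where a joint would pass 70% of its speed; a pose out of reach is approached as far as the arm can. A call with a number of a shift or a turn outside -1 to 1 is refused whole. A call with a gripper value outside its range is refused whole. The fingers move at their own pace and stop on an object; the grip force is fixed at half the most. Time passes only in rows, so rows that repeat a pose let the fingers close, or fill a call up. It gives the time, the measured TCP pose, the force, the opening and the grip force at its end, in the units of the state.
- bot.get_obs(): the state, without advancing time (a new reading comes with each control period).
- bot.camera(name): name is "side" or "top"; returns a dict with "pixels" (480x640x3 uint8, red, green, blue), "mtx" (3x3 intrinsics, pixels), "cam_to_world" (4x4, takes a point from camera to world coordinates). Camera axes: x right, y up, looking along -z (the intrinsics and any distortion apply to the point x, -y, -z); pixel columns grow to the right and rows downward; lengths in m; the calibration is good to about 2 mm. A picture is of the moment at which its call begins. There is no depth.
- bot.job_done(): hands the job in; it is judged then, once.
The state is a dict: "clock": time; "joint_pos": joint angles; "joint_vel": joint speeds; "tau": joint torques, N m; "eef_pos": TCP position; "tool_rot": TCP orientation; "ft_force": force on the tool from outside, world axes, zero at the start; "ft_torque": the same for the moment, N m; "grip_width": finger opening in m; "grasp_force": force on a finger pad.
Only numpy, scipy, OpenCV 4.12 (cv2) and the standard library are available. Lean on these libraries where they do the work, as an engineer would, in place of code of your own. Each camera call takes 0.05 s, during which the arm holds its last target. There are 200 camera calls.

## Working session

There is one attempt and no reset: what is moved stays moved. The work goes in short steps, Python scripts to look and compute and a shell command to move; the robot and the scene stay as the last step left them, time stands still between calls to the robot, and variables do not carry over. Pictures are saved under pics/ and viewed, at most 10 in all, crops included, and the job is handed in when it is done.

```bash
mkdir -p pics; cat > h.py <<'E'
import numpy as np, cv2
from workcell import bot
from scipy.spatial.transform import Rotation as R
def cam(n):
    c=bot.camera(n); return cv2.cvtColor(c["pixels"],cv2.COLOR_RGB2BGR),np.array(c["mtx"]),np.array(c["cam_to_world"]),c
def w2p(P,K,T):
    p=np.linalg.inv(T)@np.r_[P,1]; q=K@np.array([p[0],-p[1],-p[2]]); return q[:2]/q[2]
def p2w(u,v,z,K,T):
    d=np.linalg.inv(K)@np.array([u,v,1.]); d=T[:3,:3]@np.array([d[0],-d[1],-d[2]]); o=T[:3,3]
    return o+d*(z-o[2])/d[2]
E
python3 - <<'E'
from h import *
for n in("top","side"):
    im,K,T,c=cam(n); cv2.imwrite(f"pics/{n}0.png",im); print(n,c.keys(),K.round(1).tolist(),T.round(3).tolist())
o=bot.get_obs();print(o)
E
```

```text
top dict_keys(['pixels', 'mtx', 'cam_to_world']) [[564.5, 0.0, 323.4], [0.0, 564.5, 239.9], [0.0, 0.0, 1.0]] [[0.01, 0.996, -0.085, 0.392], [-1.0, 0.011, 0.008, -0.061], [0.009, 0.085, 0.996, 1.315], [0.0, 0.0, 0.0, 1.0]]
side dict_keys(['pixels', 'mtx', 'cam_to_world']) [[433.8, 0.0, 317.7], [0.0, 433.8, 232.9], [0.0, 0.0, 1.0]] [[0.855, 0.27, -0.443, 0.104], [-0.519, 0.442, -0.732, -0.769], [-0.002, 0.855, 0.518, 0.551], [0.0, 0.0, 0.0, 1.0]]
{'clock': 0.1, 'joint_pos': array([1.12601558e+00, 2.41392917e-01, 3.86243141e-03, 1.33519432e+00,
       1.27792545e-05, 1.57079411e+00]), 'joint_vel': array([ 0.00019573, -0.00237156,  0.00452224,  0.00189089,  0.00040973,
        0.00064829]), 'tau': array([ 1.32607576e-05, -3.73137617e+01,  2.53010130e+01,  1.08542285e-02,
       -1.31138313e-05,  1.10073358e-05]), 'eef_pos': array([0.21490558, 0.45088997, 0.25547565]), 'tool_rot': array([ 2.20560579e-01,  9.75372801e-01, -9.39085892e-04, -2.18908179e-04]), 'ft_force': array([-0.06414676,  0.39659296,  0.04318354]), 'ft_torque': array([ 0.02524101, -0.00020223,  0.04407916]), 'grasp_force': 0.0, 'grip_width': 0.08533859275107704}
```

View pics/top0.png

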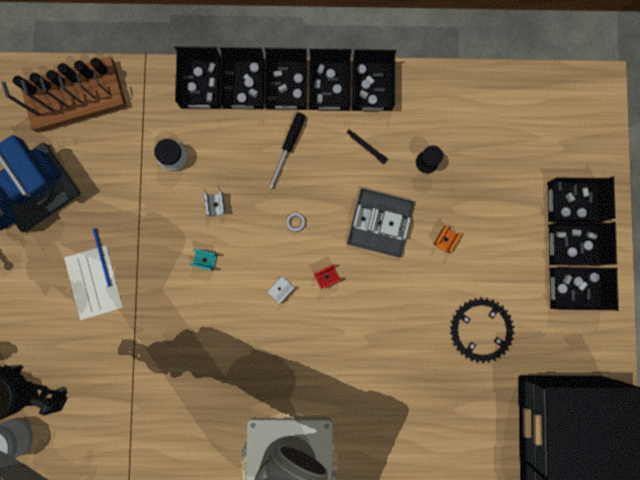

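View pics/side0.png

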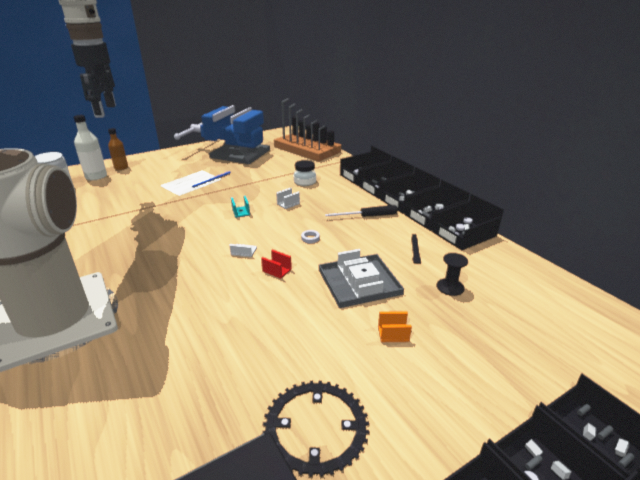

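The top view shows the candidates: a grey U at (214,203), a turquoise U at (205,260), a red U at (327,277), an orange U at (447,238) and a grey L piece at (281,290), which is nearer the robot and so the angle. The grey U at (214,203) fits the bracket: it is uncoloured, U-shaped and beyond the bearing cup from the tray. I'll confirm it in an enlarged crop, together with the tray at (381,222).

```bash
python3 - <<'E'
from h import *
t=cv2.imread("pics/top0.png");s=cv2.imread("pics/side0.png")
r=lambda im,x,y,w,h,f:cv2.resize(im[y:y+h,x:x+w],None,fx=f,fy=f,interpolation=cv2.INTER_CUBIC)
a=r(t,190,180,50,50,8);b=r(t,342,182,80,80,5)
c=r(s,270,180,40,40,5)
d=r(s,310,240,100,70,4)
C=np.zeros((600,800,3),np.uint8)
C[:280,:280]=a[:280,:280] if 0 else r(t,195,185,40,40,7)
C[:300,300:700]=r(t,342,185,80,60,5)
C[300:500,:200]=c; C[310:590,300:700]=d
cv2.imwrite("pics/crop0.png",C)
E
```

```text
(no output)
```

View pics/crop0.png

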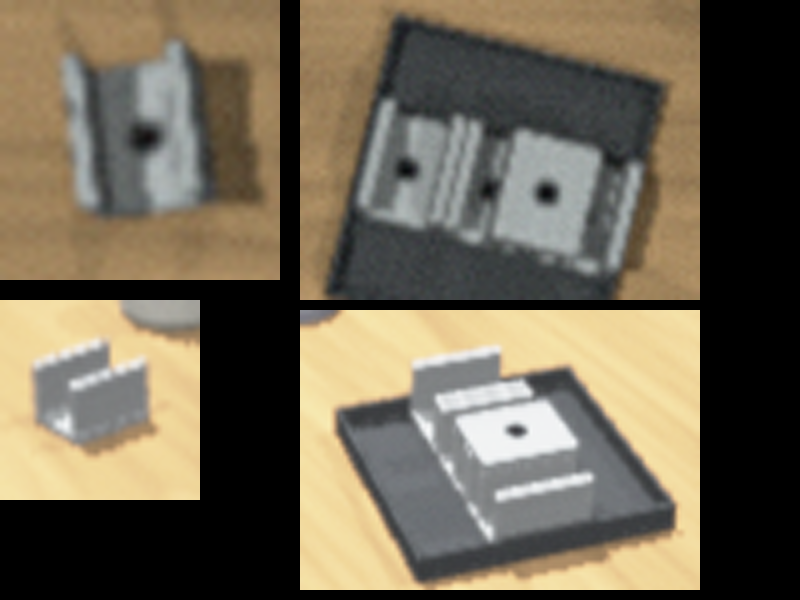

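The crop confirms it. The grey U at (214,203), with its open side up and its legs along the image columns, is the bracket. In the tray the free joint is the leg pair at about (366–375, 206–230). chan_top is at (391,223), and about 13 mm is free between it and chan_b's leg. Next I'll measure these.

```bash
python3 - <<'E'
from h import *
im,K,T,_=cam("top"); s,Ks,Ts,_=cam("side")
g=im.astype(int); mx=g.max(2); sat=mx-g.min(2)
def up(x,y,w,h,f=8): return cv2.resize(im[y:y+h,x:x+w],None,fx=f,fy=f,interpolation=cv2.INTER_CUBIC).astype(int)
def rects(x,y,w,h,m,zs,name,amin,f=8):
    cs,_=cv2.findContours(m.astype(np.uint8),cv2.RETR_EXTERNAL,cv2.CHAIN_APPROX_NONE)
    for c in cs:
        if cv2.contourArea(c)<amin*f*f: continue
        b=cv2.boxPoints(cv2.minAreaRect(c))/f+[x,y]-.5+.5/f
        P=np.array([p2w(*q,zs,K,T)[:2] for q in b]); e=[np.linalg.norm(P[1]-P[0]),np.linalg.norm(P[2]-P[1])]
        d=P[2]-P[1]; a=np.degrees(np.arctan2(d[1],d[0]))
        print(name,"px",b.round(1).tolist(),"c",P.mean(0).round(4),"size",np.round(e,4),"ang2",round(a,1))
# tray outline: dark low sat, z .016 
x,y,w,h=336,176,90,90;u=up(x,y,w,h);M=u.max(2);S=M-u.min(2)
m=(S<32); m=cv2.morphologyEx(m.astype(np.uint8),cv2.MORPH_OPEN,np.ones((25,25)))
rects(x,y,w,h,m,.016,"tray",500)
for t in(110,130,150): rects(x,y,w,h,(M>t)&(S<40),.041,f"stack{t}",8)
x,y,w,h=195,182,40,42;u=up(x,y,w,h);M=u.max(2);S=M-u.min(2)
rects(x,y,w,h,(S<32),.036,"brkt",60)
for t in(130,150,165): rects(x,y,w,h,(M>t)&(S<32),.036,f"leg{t}",5)
# side rays for bracket leg tops
for a in[(276.6,192.4),(291.4,188.4),(284,197),(299.4,192.4)]: print("side",p2w(*a,.036,Ks,Ts).round(4))
E
```

```text
tray px [[345.9, 243.7], [360.3, 186.8], [415.9, 200.9], [401.5, 257.8]] c [ 0.5455 -0.2041] size [0.1373 0.1333] ang2 -103.7
stack110 px [[402.0, 238.0], [407.1, 216.7], [410.7, 217.6], [405.5, 238.8]] c [ 0.5303 -0.2592] size [0.0501 0.0083] ang2 -103.1
stack110 px [[351.9, 227.0], [358.2, 203.0], [407.1, 215.7], [400.8, 239.8]] c [ 0.5444 -0.1981] size [0.0571 0.115 ] ang2 -104.1
stack130 px [[373.4, 231.0], [378.3, 228.1], [380.1, 231.2], [375.2, 234.1]] c [ 0.5221 -0.1918] size [0.0129 0.0081] ang2 -150.0
stack130 px [[402.5, 237.6], [407.6, 217.2], [410.2, 217.9], [405.1, 238.2]] c [ 0.5305 -0.2592] size [0.0481 0.0063] ang2 -103.5
stack130 px [[379.6, 232.0], [384.7, 210.3], [402.2, 214.5], [397.0, 236.2]] c [ 0.5404 -0.224 ] size [0.0512 0.0408] ang2 -102.9
stack130 px [[355.8, 227.8], [361.3, 205.1], [378.2, 209.1], [372.7, 231.9]] c [ 0.5507 -0.1697] size [0.0537 0.0395] ang2 -103.0
stack130 px [[352.9, 225.4], [358.1, 204.4], [360.6, 205.0], [355.4, 226.1]] c [ 0.5579 -0.1463] size [0.0497 0.0059] ang2 -103.4
stack150 px [[402.9, 237.2], [407.9, 217.8], [409.8, 218.3], [40
[... 1131 characters left out ...]
6], [208.2, 213.5], [205.4, 213.9]] c [0.5731 0.1977] size [0.0063 0.03  ] ang2 -171.2
leg150 px [[202.9, 192.8], [205.4, 192.4], [206.6, 200.2], [204.1, 200.6]] c [0.5978 0.2011] size [0.0057 0.0182] ang2 -169.8
leg150 px [[213.8, 191.6], [220.8, 190.9], [222.9, 213.6], [215.9, 214.2]] c [0.5842 0.1697] size [0.0161 0.0524] ang2 -173.4
leg165 px [[204.5, 202.2], [206.3, 202.0], [207.9, 213.1], [206.1, 213.4]] c [0.5721 0.1971] size [0.004 0.026] ang2 -170.4
leg165 px [[214.5, 194.2], [220.8, 193.7], [222.5, 213.2], [216.1, 213.7]] c [0.5816 0.1694] size [0.0146 0.0451] ang2 -173.8
side [0.5596 0.198  0.036 ]
side [0.6058 0.1992 0.036 ]
side [0.5638 0.1627 0.036 ]
side [0.6123 0.1656 0.036 ]
```

```bash
cat >> h.py <<'E'
def pose(g,yaw,tilt):
    "grasp point g, object x axis at yaw (deg), tool leaning tilt (deg) about it -> TCP pos, R"
    yw=np.radians(yaw); ex=np.array([np.cos(yw),np.sin(yw),0]); ey=np.array([-ex[1],ex[0],0])
    Rm=R.from_rotvec(ex*np.radians(tilt))*R.from_matrix(np.c_[ey,ex,[0,0,-1]])
    return np.array(g)-.006*Rm.apply([0,0,1]),Rm
def step(cur,tgt):
    p,r=cur; q,s=tgt
    a=r.inv().apply(q-p)/.5; b=(r.inv()*s).as_rotvec()/np.pi
    print(np.r_[a,b].round(4).tolist())
def now():
    o=bot.get_obs(); return np.array(o["eef_pos"]),R.from_quat(o["tool_rot"])
def fr(yaw): y=np.radians(yaw); return np.array([np.cos(y),np.sin(y),0]),np.array([-np.sin(y),np.cos(y),0])
E
python3 - <<'E'
from h import *
ex,ey=fr(8.4); C=np.array([.585,.182,0]); g=C-.012*ey+[0,0,.024]
G=pose(g,8.4,45); d=G[1].apply([0,0,1]); H=(G[0]-.09*d,G[1])
M=(np.array([.45,.25,.26]),pose(g,8.4,0)[1])
step(now(),M); step(now(),H); step(H,G); print(H[0],G[0])
E
```

```text
[-0.5973, -0.1608, -0.0083, -0.0004, 0.0002, 0.3117]
[-0.9886, -0.2995, 0.3282, -0.1226, 0.2295, 0.2949]
[-0.0, 0.0, 0.18, 0.0, 0.0, 0.0]
[0.59666944 0.1029747  0.09188225] [0.58737277 0.1659316  0.02824264]
```

```bash
python3 -m pendant '[-0.597,-0.161,-0.008,0,0,0.312,1,-0.597,-0.161,-0.008,0,0,0.312,1,-0.597,-0.161,-0.008,0,0,0.312,1,-0.597,-0.161,-0.008,0,0,0.312,1,-0.597,-0.161,-0.008,0,0,0.312,1,-0.597,-0.161,-0.008,0,0,0.312,1,-0.597,-0.161,-0.008,0,0,0.312,1,-0.597,-0.161,-0.008,0,0,0.312,1,-0.597,-0.161,-0.008,0,0,0.312,1,-0.597,-0.161,-0.008,0,0,0.312,1]'
python3 - <<'E'
from h import *
ex,ey=fr(8.4); C=np.array([.585,.182,0]); g=C-.012*ey+[0,0,.024]
G=pose(g,8.4,45); d=G[1].apply([0,0,1]); H=(G[0]-.09*d,G[1])
step(now(),H)
E
```

```text
clock: 1.03
eef_pos: [0.4504, 0.2493, 0.2598]
tool_rot: [0.654, 0.756, -0.0, -0.0]
ft_force: [-0.5, 0.2, -0.6]
grip_width: 0.0856
grasp_force: 0.0
[-0.3318, 0.2478, 0.3356, -0.0001, 0.25, -0.0008]
```

```bash
python3 -m pendant '[-0.332,0.248,0.336,0,0.25,0,1,-0.332,0.248,0.336,0,0.25,0,1,-0.332,0.248,0.336,0,0.25,0,1,-0.332,0.248,0.336,0,0.25,0,1,-0.332,0.248,0.336,0,0.25,0,1,-0.332,0.248,0.336,0,0.25,0,1,-0.332,0.248,0.336,0,0.25,0,1,-0.332,0.248,0.336,0,0.25,0,1,-0.332,0.248,0.336,0,0.25,0,1,-0.332,0.248,0.336,0,0.25,0,1]'
python3 - <<'E'
from h import *
ex,ey=fr(8.4); C=np.array([.585,.182,0]); g=C-.012*ey+[0,0,.024]
G=pose(g,8.4,45); step(now(),G)
E
```

```text
clock: 1.87
eef_pos: [0.5966, 0.1059, 0.0937]
tool_rot: [0.603, 0.7, 0.25, -0.289]
ft_force: [-0.6, 0.1, 0.8]
grip_width: 0.0855
grasp_force: 0.0
[-0.0065, -0.0008, 0.1784, -0.0, 0.0001, 0.0009]
```

```bash
python3 -m pendant '[-0.003,-0.001,0.05,0,0,0,1,-0.003,-0.001,0.1,0,0,0,1,-0.003,-0.001,0.14,0,0,0,1,-0.003,-0.001,0.16,0,0,0,1,-0.003,-0.001,0.179,0,0,0,1,-0.003,-0.001,0.179,0,0,0,1,-0.003,-0.001,0.179,0,0,0,0,-0.003,-0.001,0.179,0,0,0,0,-0.003,-0.001,0.179,0,0,0,0,-0.003,-0.001,0.179,0,0,0,0]'
python3 -m pendant '[0,0,0,0,0,0,0,0,0,0,0,0,0,0,0,0,0,0,0,0,0,0,0,0,0,0,0,0,0,0,0,0,0,0,0,0,0,0,0,0,0,0,0,0,0,0,0,0,0,-0.02,0,-0.02,0,0,0,0,-0.04,0,-0.04,0,0,0,0,-0.07,0,-0.07,0,0,0,0]'
python3 - <<'E'
from h import *
im,*_=cam("side"); cv2.imwrite("pics/s1.png",cv2.resize(im[110:270,220:420],None,fx=3.75,fy=3.75,interpolation=cv2.INTER_CUBIC)); print(now()[0])
E
```

```text
clock: 2.7
eef_pos: [0.5882, 0.1656, 0.0303]
tool_rot: [0.604, 0.699, 0.252, -0.289]
ft_force: [-1.2, -1.0, 5.9]
grip_width: 0.0485
grasp_force: 61.2
clock: 3.53
eef_pos: [0.5948, 0.1181, 0.0303]
tool_rot: [0.603, 0.699, 0.252, -0.29]
ft_force: [0.9, 3.4, 4.7]
grip_width: 0.0483
grasp_force: 62.1
[0.59610398 0.11382789 0.03029544]
```

View pics/s1.png

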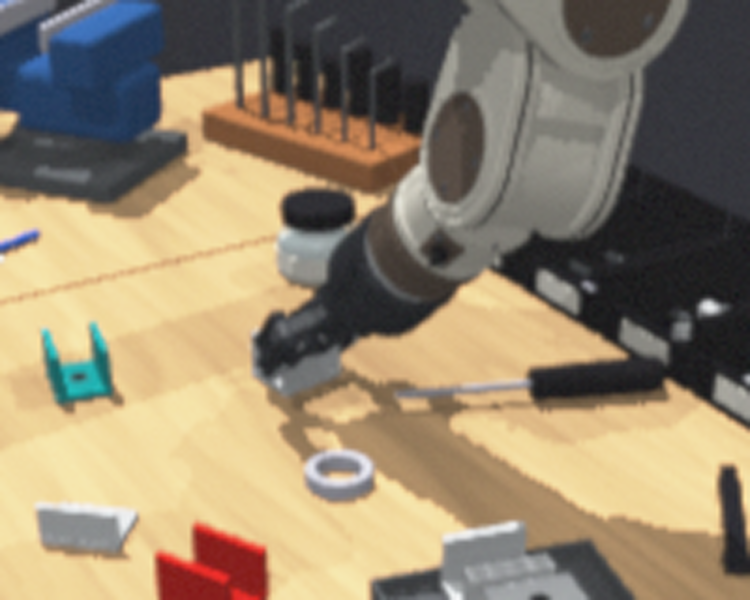

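The picture shows the bracket gripped at about (300,360) in the crop. The lift sign was wrong, so it slid about 48 mm along the bench, clear of everything. Next I'll lift it, turn it 90° and set it on its leg.

```bash
python3 - <<'E'
from h import *
A=(np.array([.590,.114,.11]),pose([0,0,0],8.4,45)[1])
H=(np.array([.585,.13,.11]),pose([0,0,0],8.4,-45)[1])
step(now(),A);step(now(),H)
E
python3 -m pendant '[0.05,0,-0.05,0,0,0,0,0.09,0,-0.09,0,0,0,0,0.12,0,-0.12,0,0,0,0,0.12,0,-0.12,0,0,0,0,0.12,0,-0.12,0,0,0,0,0.12,0,-0.12,0,-0.05,0,0,0.12,0,-0.12,0,-0.09,0,0,0.12,0,-0.12,0,-0.13,0,0,0.12,0,-0.12,0,-0.17,0,0,0.12,0,-0.12,0,-0.2,0,0]'
python3 - <<'E'
from h import *
H=(np.array([.585,.13,.11]),pose([0,0,0],8.4,-45)[1]);step(now(),H)
E
```

```text
[0.1145, -0.0116, -0.111, 0.0015, -0.0008, -0.0003]
[0.1378, -0.0169, -0.0875, 0.001, -0.5008, -0.0014]
clock: 4.42
eef_pos: [0.5943, 0.1156, 0.1124]
tool_rot: [0.652, 0.754, 0.05, -0.058]
ft_force: [0.2, -0.2, -2.1]
grip_width: 0.0487
grasp_force: 62.1
[0.0301, -0.0142, 0.0095, -0.0002, -0.299, -0.0008]
```

```bash
python3 -m pendant '[0.03,-0.014,0.01,0,-0.04,0,0,0.03,-0.014,0.01,0,-0.08,0,0,0.03,-0.014,0.01,0,-0.12,0,0,0.03,-0.014,0.01,0,-0.15,0,0,0.03,-0.014,0.01,0,-0.19,0,0,0.03,-0.014,0.01,0,-0.23,0,0,0.03,-0.014,0.01,0,-0.26,0,0,0.03,-0.014,0.01,0,-0.299,0,0,0.03,-0.014,0.01,0,-0.299,0,0,0.03,-0.014,0.01,0,-0.299,0,0]'
python3 - <<'E'
from h import *
H=(np.array([.585,.13,.045]),pose([0,0,0],8.4,-45)[1]);step(now(),H)
for z in (.0375,.036):step(now(),(np.array([.585,.13,z]),H[1]))
im,*_=cam("side"); cv2.imwrite("pics/s2.png",cv2.resize(im[130:250,230:390],None,fx=4,fy=4,interpolation=cv2.INTER_CUBIC))
E
```

```text
clock: 5.25
eef_pos: [0.5837, 0.1315, 0.1065]
tool_rot: [0.603, 0.702, -0.25, 0.285]
ft_force: [0.6, -0.0, -1.5]
grip_width: 0.0485
grasp_force: 62.2
[0.084, 0.0029, 0.0899, -0.0013, -0.0022, 0.0018]
[0.0945, 0.003, 0.1006, -0.0013, -0.0022, 0.0018]
[0.0966, 0.003, 0.1027, -0.0013, -0.0022, 0.0018]
```

View pics/s2.png

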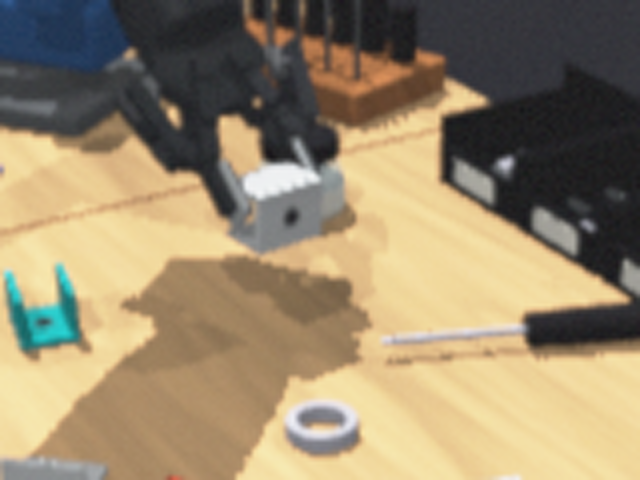

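The bracket is held level at about (285,210) in the crop, standing on its leg with the web facing -y. I'll lower it now.

```bash
python3 -m pendant '[0.03,0,0.03,0,0,0,0,0.06,0,0.06,0,0,0,0,0.075,0,0.08,0,0,0,0,0.082,0,0.088,0,0,0,0,0.088,0,0.093,0,0,0,0,0.091,0,0.097,0,0,0,0,0.093,0,0.099,0,0,0,0,0.095,0,0.101,0,0,0,0,0.095,0,0.101,0,0,0,0,0.095,0,0.101,0,0,0,0]'
```

```text
clock: 6.13
eef_pos: [0.5857, 0.1296, 0.0415]
tool_rot: [0.605, 0.7, -0.248, 0.287]
ft_force: [0.2, 0.5, -2.0]
grip_width: 0.0491
grasp_force: 62.2
```

```bash
python3 -m pendant '[0.001,0,0.001,0,0,0,0,0.002,0,0.002,0,0,0,0,0.003,0,0.003,0,0,0,0,0.004,0,0.004,0,0,0,0,0.005,0,0.005,0,0,0,0,0.005,0,0.005,0,0,0,0,0.005,0,0.005,0,0,0,0,0.005,0,0.005,0,0,0,0,0.005,0,0.005,0,0,0,0,0.005,0,0.005,0,0,0,0]'
```

```text
clock: 6.97
eef_pos: [0.5855, 0.1293, 0.0375]
tool_rot: [0.605, 0.7, -0.248, 0.287]
ft_force: [0.5, -0.5, -0.9]
grip_width: 0.0484
grasp_force: 62.2
```

```bash
python3 -m pendant '[0.001,0,0.001,0,0,0,0,0.002,0,0.002,0,0,0,0,0.002,0,0.002,0,0,0,0,0.002,0,0.002,0,0,0,1,0.002,0,0.002,0,0,0,1,0.002,0,0.002,0,0,0,1,0.002,0,0.002,0,0,0,1,0.002,0,0.002,0,0,0,1,0.002,0,0.002,0,0,0,1,0.002,0,0.002,0,0,0,1]'
python3 -m pendant '[0,0,-0.04,0,0,0,1,0,0,-0.1,0,0,0,1,0,0,-0.16,0,0,0,1,0,0,-0.22,0,0,0,1,0,0,-0.28,0,0,0,1,0,0,-0.34,0,0,0,1,0,0,-0.36,0,0.04,0,1,0,0,-0.36,0,0.08,0,1,0,0,-0.36,0,0.12,0,1,0,0,-0.36,0,0.16,0,1]'
python3 - <<'E'
from h import *
print(now()[0])
a,K,T,_=cam("top");b,Ks,Ts,_=cam("side")
C=np.zeros((600,800,3),np.uint8)
x,y=200,170
C[:600,:400]=cv2.resize(a[y:y+75,x:x+50],(400,600),interpolation=cv2.INTER_CUBIC)
C[:400,400:]=cv2.resize(b[170:230,270:330],(400,400),interpolation=cv2.INTER_CUBIC)
cv2.imwrite("pics/c3.png",C); cv2.imwrite("pics/t3.png",a); cv2.imwrite("pics/s3.png",b)
print(w2p([.585,.118,.04],K,T),w2p([.585,.118,.04],Ks,Ts))
E
```

```text
clock: 7.8
eef_pos: [0.5855, 0.1293, 0.036]
tool_rot: [0.605, 0.7, -0.248, 0.287]
ft_force: [0.7, 0.9, -0.5]
grip_width: 0.0852
grasp_force: 0.0
clock: 8.63
eef_pos: [0.5675, 0.2561, 0.1652]
tool_rot: [0.647, 0.75, -0.087, 0.104]
ft_force: [0.6, 0.5, -0.6]
grip_width: 0.0853
grasp_force: 0.0
[0.56752879 0.25614666 0.16518422]
[240.79645426 202.18538639] [299.12069755 200.26855588]
```

View pics/c3.png

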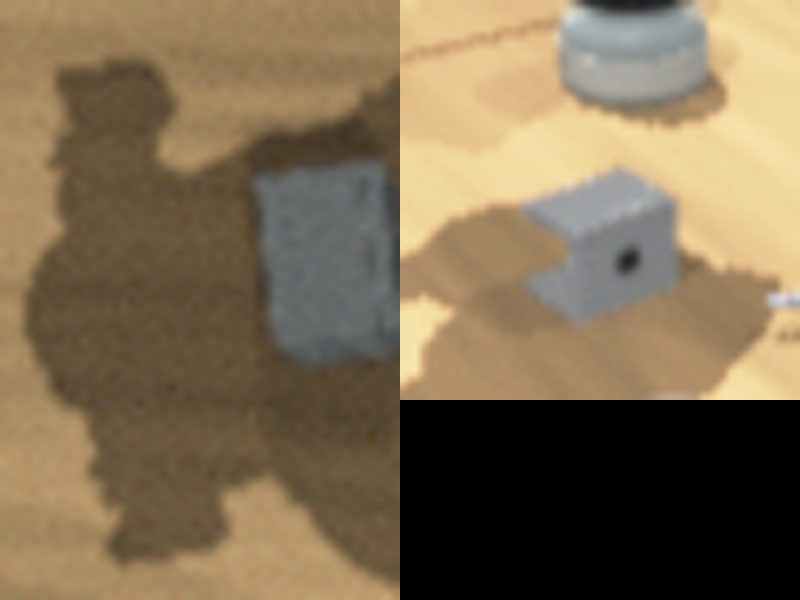

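The crop shows the bracket standing on its leg with the web towards -y. In the top picture its top face has corners at about (232,192), (248,190) and (234,214). In the side picture the web's top edge runs (296,205)–(312,201).

```bash
python3 - <<'E'
from h import *
_,K,T,_=cam("top");_,Ks,Ts,_=cam("side")
for q in[(231.9,192.5),(247.9,190.4),(234.4,214.4)]:print(p2w(*q,.04,K,T).round(4))
Q=[p2w(*q,.04,Ks,Ts) for q in[(288.8,201.2),(303,195.5),(311.7,200.7),(296.3,205.3)]]
print(np.round(Q,4),np.mean(Q,0))
C=np.array([.584,.118,0]);yaw=8.4
ex,ey=fr(yaw); G=pose(C-.013*ey+[0,0,.026],yaw,60)
# retreat 4mm
d=G[1].apply([0,0,1]); H=(G[0]-.10*d,G[1])
print(H[0],G[0]); step(now(),H)
M=(np.array([.585,.02,.17]),pose([0,0,0],yaw,30)[1]); step(now(),M)
E
```

```text
[0.6071 0.1388 0.04  ]
[0.6123 0.1024 0.04  ]
[0.5568 0.1319 0.04  ]
[[0.5596 0.1273 0.04  ]
 [0.6074 0.137  0.04  ]
 [0.6116 0.0988 0.04  ]
 [0.5651 0.0971 0.04  ]] [0.58593788 0.1150525  0.04      ]
[0.59930931 0.01432555 0.079     ] [0.58665815 0.09999905 0.029     ]
[-0.4161, -0.0049, 0.2985, 0.0004, 0.4226, -0.0008]
[-0.4518, -0.0316, 0.1194, 0.0002, 0.256, -0.0008]
```

```bash
python3 -m pendant '[-0.06,-0.03,0.01,0,0.03,0,1,-0.12,-0.03,0.02,0,0.06,0,1,-0.18,-0.03,0.04,0,0.09,0,1,-0.24,-0.03,0.06,0,0.12,0,1,-0.3,-0.03,0.08,0,0.15,0,1,-0.36,-0.03,0.1,0,0.18,0,1,-0.42,-0.03,0.12,0,0.21,0,1,-0.452,-0.032,0.12,0,0.256,0,1,-0.452,-0.032,0.12,0,0.256,0,1,-0.452,-0.032,0.12,0,0.256,0,1]'
python3 - <<'E'
from h import *
C=np.array([.5855,.117,0]);yaw=8.4
ex,ey=fr(yaw); G=pose(C-.015*ey+[0,0,.026],yaw,55)
d=G[1].apply([0,0,1]); H=(G[0]-.07*d,G[1])
step(now(),H);step(H,G)
_,K,T,_=cam("top"); print(p2w(272,187,.01,K,T),p2w(296,222,.012,K,T))
E
```

```text
clock: 9.67
eef_pos: [0.5849, 0.0188, 0.1654]
tool_rot: [0.633, 0.729, 0.168, -0.199]
ft_force: [-0.4, -0.2, 0.5]
grip_width: 0.0854
grasp_force: 0.0
[-0.0617, 0.031, 0.1855, -0.0007, 0.1381, -0.0026]
[-0.0, 0.0, 0.14, 0.0, 0.0, 0.0]
[0.62617738 0.05015805 0.01      ] [ 0.54423051 -0.00714279  0.012     ]
```

```bash
python3 -m pendant '[-0.062,0.031,0.186,0,0.035,-0.002,1,-0.062,0.031,0.186,0,0.07,-0.002,1,-0.062,0.031,0.186,0,0.105,-0.002,1,-0.062,0.031,0.186,0,0.138,-0.002,1,-0.062,0.031,0.186,0,0.138,-0.002,1,-0.062,0.031,0.186,0,0.138,-0.002,1,-0.062,0.031,0.186,0,0.138,-0.002,1,-0.062,0.031,0.186,0,0.138,-0.002,1,-0.062,0.031,0.186,0,0.138,-0.002,1,-0.062,0.031,0.186,0,0.138,-0.002,1]'
python3 - <<'E'
from h import *
C=np.array([.5855,.117,0]);yaw=8.4
ex,ey=fr(yaw); G=pose(C-.015*ey+[0,0,.026],yaw,55)
step(now(),G)
E
```

```text
clock: 10.55
eef_pos: [0.5985, 0.0433, 0.0754]
tool_rot: [0.577, 0.675, 0.303, -0.346]
ft_force: [-0.3, -0.9, 0.3]
grip_width: 0.0852
grasp_force: 0.0
[-0.0116, -0.0044, 0.1427, 0.0002, 0.0013, 0.0032]
```

```bash
python3 -m pendant '[-0.011,-0.004,0.04,0,0,0.003,1,-0.011,-0.004,0.08,0,0,0.003,1,-0.011,-0.004,0.11,0,0,0.003,1,-0.011,-0.004,0.13,0,0,0.003,1,-0.011,-0.004,0.142,0,0,0.003,1,-0.011,-0.004,0.142,0,0,0.003,1,-0.011,-0.004,0.142,0,0,0.003,1,-0.011,-0.004,0.142,0,0,0.003,1,-0.011,-0.004,0.142,0,0,0.003,1,-0.011,-0.004,0.142,0,0,0.003,1]'
python3 - <<'E'
from h import *
C=np.array([.5855,.117,0]);yaw=8.4
ex,ey=fr(yaw); G=pose(C-.015*ey+[0,0,.026],yaw,55)
step(now(),G)
im,*_=cam("side"); cv2.imwrite("pics/s4.png",cv2.resize(im[140:240,250:370],None,fx=5,fy=5,interpolation=cv2.INTER_CUBIC))
E
```

```text
clock: 11.38
eef_pos: [0.5882, 0.0961, 0.0278]
tool_rot: [0.581, 0.671, 0.301, -0.349]
ft_force: [0.2, -0.0, 0.4]
grip_width: 0.0854
grasp_force: 0.0
[0.004, 0.0008, 0.0001, 0.0002, 0.0005, -0.0011]
```

View pics/s4.png

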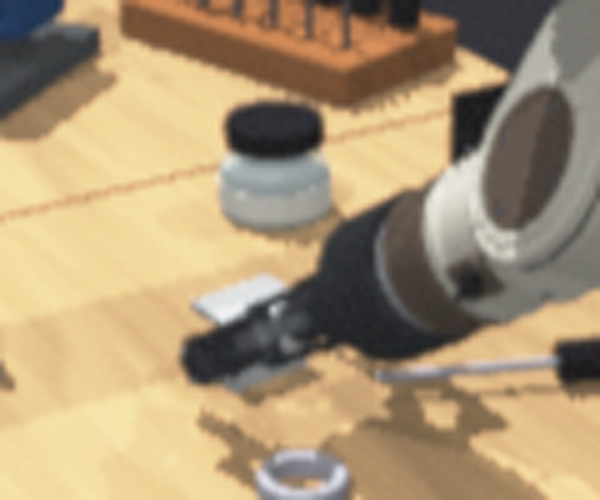

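The open fingers straddle the bracket at about (240,330), so I'll close and lift.

```bash
python3 -m pendant '[0.004,0,0,0,0,0,0,0.004,0,0,0,0,0,0,0.004,0,0,0,0,0,0,0.004,0,0,0,0,0,0,0.004,0,0,0,0,0,0,0.004,0,0,0,0,0,0,0.004,0,0,0,0,0,0,0.004,0,0,0,0,0,0,0.004,0,0,0,0,0,0,0.004,0,0,0,0,0,0]'
python3 -m pendant '[0.03,0,-0.02,0,0,0,0,0.07,0,-0.05,0,0,0,0,0.11,0,-0.08,0,0,0,0,0.15,0,-0.11,0,0,0,0,0.2,0,-0.14,0,0,0,0,0.25,0,-0.17,0,0,0,0,0.25,0,-0.17,0,-0.03,0,0,0.25,0,-0.17,0,-0.06,0,0,0.25,0,-0.17,0,-0.09,0,0,0.25,0,-0.17,0,-0.12,0,0]'
python3 - <<'E'
from h import *
# predicted grip offsets: TCP rel center at grasp from first report computed later
M=(np.array([.58,-.1,.2]),pose([0,0,0],-13.4,-35)[1]); step(now(),M)
E
```

```text
clock: 12.27
eef_pos: [0.5878, 0.0978, 0.0294]
tool_rot: [0.581, 0.671, 0.301, -0.35]
ft_force: [0.1, -2.6, 5.7]
grip_width: 0.0488
grasp_force: 62.0
clock: 13.1
eef_pos: [0.5876, 0.0995, 0.1796]
tool_rot: [0.628, 0.725, 0.184, -0.216]
ft_force: [-0.0, 1.1, -1.7]
grip_width: 0.0487
grasp_force: 61.9
[-0.3073, -0.0725, -0.2478, 0.001, -0.3728, 0.1276]
```

```bash
python3 -m pendant '[-0.307,-0.072,-0.248,0,-0.373,0.128,0,-0.307,-0.072,-0.248,0,-0.373,0.128,0,-0.307,-0.072,-0.248,0,-0.373,0.128,0,-0.307,-0.072,-0.248,0,-0.373,0.128,0,-0.307,-0.072,-0.248,0,-0.373,0.128,0,-0.307,-0.072,-0.248,0,-0.373,0.128,0,-0.307,-0.072,-0.248,0,-0.373,0.128,0,-0.307,-0.072,-0.248,0,-0.373,0.128,0,-0.307,-0.072,-0.248,0,-0.373,0.128,0,-0.307,-0.072,-0.248,0,-0.373,0.128,0]'
python3 - <<'E'
from h import *
M=(np.array([.5522,-.1705,.14]),pose([0,0,0],-13.4,-35)[1]); step(now(),M)
E
```

```text
clock: 13.93
eef_pos: [0.5805, -0.0988, 0.1998]
tool_rot: [0.749, 0.591, -0.235, 0.188]
ft_force: [-0.0, 0.3, -1.3]
grip_width: 0.0485
grasp_force: 62.3
[-0.0566, -0.0221, 0.1854, 0.0009, 0.0, -0.0007]
```

```bash
python3 -m pendant '[-0.057,-0.022,0.185,0,0,0,0,-0.057,-0.022,0.185,0,0,0,0,-0.057,-0.022,0.185,0,0,0,0,-0.057,-0.022,0.185,0,0,0,0,-0.057,-0.022,0.185,0,0,0,0,-0.057,-0.022,0.185,0,0,0,0,-0.057,-0.022,0.185,0,0,0,0,-0.057,-0.022,0.185,0,0,0,0,-0.057,-0.022,0.185,0,0,0,0,-0.057,-0.022,0.185,0,0,0,0]'
python3 - <<'E'
from h import *
M=(np.array([.5522,-.1705,.0859]),pose([0,0,0],-13.4,-35)[1]); step(now(),M); print(now()[0])
a,K,T,_=cam("top");b,Ks,Ts,_=cam("side")
C=np.zeros((600,800,3),np.uint8)
C[:480,:400]=cv2.resize(a[176:266,340:415],(400,480),interpolation=cv2.INTER_CUBIC)
C[:600,400:]=cv2.resize(b[180:300,310:390],(400,600),interpolation=cv2.INTER_CUBIC)
cv2.imwrite("pics/c5.png",C)
E
```

```text
clock: 14.77
eef_pos: [0.5528, -0.1703, 0.1402]
tool_rot: [0.749, 0.592, -0.233, 0.186]
ft_force: [-0.2, 0.2, -0.9]
grip_width: 0.0484
grasp_force: 62.4
[0.0612, -0.0014, 0.0897, 0.0007, -0.0018, -0.0003]
[ 0.55284835 -0.17031441  0.14021272]
```

View pics/c5.png

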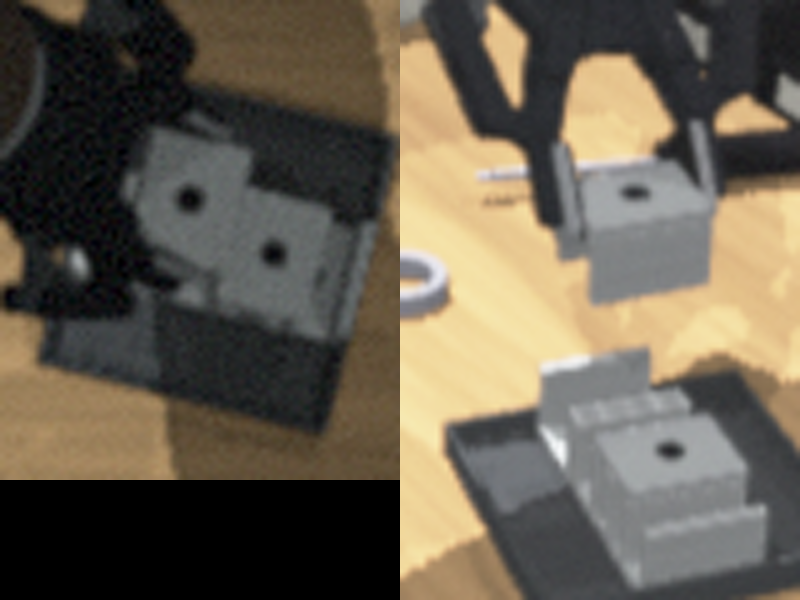

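The bracket is held level and open side down above the joint, with its hole at top-view pixel (375.1,212.6). chan_top's hole is at (390.7,222.9). Next I'll check the relative position from the holes.

```bash
python3 - <<'E'
from h import *
a,K,T,_=cam("top");ex,ey=fr(-13.4)
g=cv2.cvtColor(a,cv2.COLOR_BGR2GRAY)
def hole(u,v):
    w=g[v-4:v+5,u-4:u+5].astype(float); m=np.clip(70-w,0,None)
    yy,xx=np.mgrid[-4:5,-4:5]; m*=(xx**2+yy**2<13); return u+(m*xx).sum()/m.sum(), v+(m*yy).sum()/m.sum()
b=hole(375,213);t=hole(390,223);print(b,t)
P=p2w(*b,.139,K,T);Q=p2w(*t,.045,K,T);print(P,Q,"rel y,x",(P-Q)@ey,(P-Q)@ex)
J=np.array([.5442,-.2027,0])
print("vs mid of a/c legs: brk",(P-J)@ey,(P-J)@ex,"top",(Q-J)@ey,(Q-J)@ex)
E
```

```text
(np.float64(375.1949404761905), np.float64(213.07142857142858)) (np.float64(390.8445595854922), np.float64(223.146804835924))
[ 0.55007391 -0.1784376   0.139     ] [ 0.54009041 -0.22340598  0.045     ] rel y,x 0.046057808712901334 -0.0007096196287412898
vs mid of a/c legs: brk 0.024963146897441214 9.124084173228415e-05 top -0.02109466181546012 0.0008008604704735747
```

```bash
python3 - <<'E'
from h import *
p,r=now();ex,ey=fr(-13.4)
R1=pose([0,0,0],-13.4,-35)[1]
for z in(.082,.058): step((p,r),(np.r_[(p-.0012*ey)[:2],z],R1))
E
```

```text
[0.0639, -0.0002, 0.0965, 0.0004, -0.0018, -0.0002]
[0.0912, -0.0002, 0.136, 0.0004, -0.0018, -0.0002]
```

```bash
python3 -m pendant '[0.02,0,0.03,0,-0.002,0,0,0.04,0,0.06,0,-0.002,0,0,0.055,0,0.082,0,-0.002,0,0,0.064,0,0.0965,0,-0.002,0,0,0.068,0,0.102,0,-0.002,0,0,0.071,0,0.107,0,-0.002,0,0,0.074,0,0.112,0,-0.002,0,0,0.078,0,0.117,0,-0.002,0,0,0.078,0,0.117,0,-0.002,0,0,0.078,0,0.117,0,-0.002,0,0]'
```

```text
clock: 15.75
eef_pos: [0.5522, -0.172, 0.0697]
tool_rot: [0.749, 0.591, -0.236, 0.187]
ft_force: [-0.1, -0.1, -1.1]
grip_width: 0.0487
grasp_force: 62.4
```

```bash
python3 -m pendant '[0.002,0,0.003,0,0,0,0,0.004,0,0.006,0,0,0,0,0.006,0,0.009,0,0,0,0,0.008,0,0.012,0,0,0,0,0.01,0,0.015,0,0,0,0,0.012,0,0.017,0,0,0,0,0.0135,0,0.019,0,0,0,0,0.0135,0,0.019,0,0,0,0,0.0135,0,0.019,0,0,0,0,0.0135,0,0.019,0,0,0,0]'
```

```text
clock: 16.58
eef_pos: [0.5525, -0.1721, 0.0582]
tool_rot: [0.749, 0.591, -0.236, 0.188]
ft_force: [0.8, 0.2, 3.8]
grip_width: 0.0481
grasp_force: 63.7
```

The upward force shows light contact, most likely the pads on the channel ends below. The legs are already well inside, so I'll release here and look.

```bash
python3 -m pendant '[0,0,0,0,0,0,1,0,0,0,0,0,0,1,0,0,0,0,0,0,1,0,0,0,0,0,0,1,0,0,0,0,0,0,1,0,0,0,0,0,0,1,0,0,-0.04,0,0,0,1,0,0,-0.1,0,0,0,1,0,0,-0.18,0,0,0,1,0,0,-0.26,0,0,0,1]'
python3 -m pendant '[0,0,-0.06,0,0,0,1,0,0,-0.12,0,0,0,1,0,0,-0.18,0,0,0,1,0,0,-0.18,0,0,0,1,0,0,-0.18,0,0.04,0,1,0,0,-0.18,0,0.08,0,1,0,0,-0.18,0,0.12,0,1,0,0,-0.18,0,0.16,0,1,0,0,-0.18,0,0.194,0,0,0,0,-0.18,0,0.194,0,0]'
python3 - <<'E'
from h import *
print(now()[0])
a,K,T,_=cam("top");b,Ks,Ts,_=cam("side")
C=np.zeros((600,800,3),np.uint8)
C[:480,:400]=cv2.resize(a[176:266,340:415],(400,480),interpolation=cv2.INTER_CUBIC)
C[:400,400:]=cv2.resize(b[235:315,315:395],(400,400),interpolation=cv2.INTER_CUBIC)
cv2.imwrite("pics/c6.png",C)
E
```

```text
clock: 17.42
eef_pos: [0.5683, -0.0991, 0.1646]
tool_rot: [0.749, 0.59, -0.237, 0.186]
ft_force: [0.8, -0.4, 0.4]
grip_width: 0.0854
grasp_force: 0.0
clock: 18.25
eef_pos: [0.5804, -0.0528, 0.2385]
tool_rot: [0.787, 0.617, 0.001, 0.001]
ft_force: [-1.3, -0.2, 0.1]
grip_width: 0.0637
grasp_force: 0.0
[ 0.58037591 -0.05277381  0.23851168]
```

View pics/c6.png

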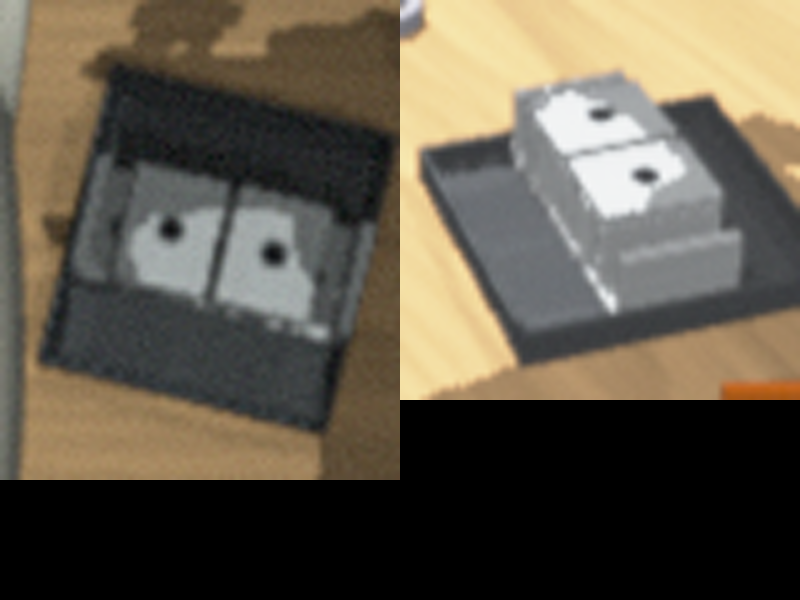

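The bracket now sits beside chan_top, level with it and with its ends in line. In the crop its hole is at (170,230) in the top view and (600,114) in the side view. I'll check the heights by triangulation.

```bash
python3 - <<'E'
from h import *
a,K,T,_=cam("top");b,Ks,Ts,_=cam("side");ex,ey=fr(-13.4)
P=lambda K,T:K@np.diag([1,-1,-1])@np.linalg.inv(T)[:3]
def c(im,u,v):
    g=cv2.cvtColor(im,cv2.COLOR_BGR2GRAY)[v-3:v+4,u-3:u+4].astype(float);m=np.clip(110-g,0,None);yy,xx=np.mgrid[-3:4,-3:4];return np.array([u+(m*xx).sum()/m.sum(),v+(m*yy).sum()/m.sum()])
X=[]
for t,s in(((372,219),(355,258)),((391,223),(364,270))):
    p,q=c(a,*t),c(b,*s);x=cv2.triangulatePoints(P(K,T),P(Ks,Ts),p,q).ravel();X.append(x[:3]/x[3]);print(p,q,X[-1].round(4), p2w(*p,.045,K,T).round(4))
d=X[0]-X[1];print("rel x,y,z",d@ex,d@ey,d[2]); print(bot.get_obs()["clock"])
E
```

```text
[371.51564311 218.36732329] [354.79347826 257.30434783] [ 0.5502 -0.1793  0.0469] [ 0.5505 -0.1795  0.045 ]
[391.17337461 223.16408669] [363.78030303 269.71212121] [ 0.5399 -0.2239  0.0471] [ 0.5401 -0.2242  0.045 ]
rel x,y,z -0.00025152977468718914 0.04577455882446806 -0.00020724363962092845
18.45
```

The bracket's top is within 0.2 mm of chan_top's height and 0.3 mm of it lengthwise, so it is fully home, and the gripper is well clear of everything.

```bash
python3 -c "
from workcell import bot
print(bot.job_done())"
```

```text
the job is handed in; nothing more can be done
None
```

The bracket is turned over and nested fully home over the free joint beside chan_top, with its ends in line to within about 0.3 mm by the camera check, and the job was handed in at about 18.5 s; on the way, before I lifted it, it slid about 48 mm along the bench without touching anything.

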